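# Feed a child's shoe last down the marking-press chute

### The job

Set the teal shoe last, sole down and toe first, in the upper end of the green press's sloped chute, without dropping it in; then push it from behind, steadily, down under the press head until it bears on the red sprung escapement stop and has pressed the stop back about half of its travel (about 6 mm) for a moment, never to the end of its travel. Then draw back slowly so that the last stays resting against the stop, and leave everything else on the bench alone.

Things in the scene. Friction and masses are not known exactly. Their poses are not given: they have to be found in the camera images.
- last_heel (a point): centre of the heel block of the TEAL shoe last (loose, about 0.5 kg, 110 mm long overall), half-way up. x towards the toe, y left, z up from the sole. Heel block: 55 mm long, 46 mm wide (y; grip here), 60 mm tall, flat upright sides and back; the point is 30 mm above the sole, 27.5 mm ahead of the heel's back. Starts sole down on the bench, left or right of the chute, toe ahead or to the left
- last_toe (a point): tip of the teal last's round toe, 14 mm above the sole, 82.5 mm ahead of last_heel along the last's x axis. The forepart ahead of the heel block is 48 to 50 mm wide and lower: 28 mm at the toe, rising by a sloping instep to 45 mm
- lane (a point): on the floor of the sloped chute, on its midline, at its upper edge, 135 mm above the bench. x points down the slope (18 degrees below level, towards the robot's left), y across, z square to the floor. Aluminium floor 330 mm long, 60 mm wide between green rails 12 mm high, 6 mm thick. Friction (about 0.6) keeps the last from sliding by itself. Set it down in the first 145 mm
- head_edge (a point): lower near edge of the green press head, above the lane's midline; axes level, x along the chute. The lane's floor is 72 mm below it. The head is 60 mm deep, 75 mm high, from 44 mm on the +y side to 120 mm on the -y side (column there); a 60 mm handwheel on it reaches 115 mm above this edge. An upright gripper cannot follow the last under it: tilt
- gate (a joint): red escapement stop: plate 52 mm wide, 38 mm tall, across the lane near its lower end, sprung and damped. 0 = at rest, grows as pressed down the lane, 0.013 m = end of travel. 1 N to start, 1.2 N more per mm, and 0.8 N per 10 mm/s. Its place is adjustable and NOT measured: face at rest 270 to 294 mm down the lane; feel for it. Let off slowly, it backs the last up a few mm until friction holds
- brown_last: the other last, of the same shape and size but brown; a bystander on the other side; origin at its sole, 55 mm from toe tip and heel back
- hammer: hammer, 240 mm, lying on the bench, bystander
- tin: yellow tin, 72 mm across, 100 mm tall, bystander; origin under it
- cup: yellow plastic cup, 90 mm across, 85 mm tall, bystander; origin under it
- heels: pile of heel lifts, 65 x 55 x 54 mm, bystander; origin under it
- awl: screwdriver-like awl, 170 mm, lying on the bench, bystander
There are look-alikes about, which are no part of the job. What is shaped like the part that bears last_heel but pink is not meant.

How it is judged:
By the outcome, as a careful person would: the job done as asked, in the order asked, and still so for the second after the job is handed in, with the robot touching nothing.
It also fails if it takes over 72 s, if anything falls off the work surface, if the arm or the gripper's body presses on something with over 40 N, if the wrist force passes 120 N, or if a joint passes its speed limit or range.

### The arm

A 6-joint arm with a two-finger parallel gripper is mounted at the origin on the work surface. World frame = base frame: x ahead of the robot, y to its left, z up, the work surface at z = 0. Lengths are in m, angles in rad, forces in N, time in s.
With the tool pointing down it reaches from about 0.3 to 0.875 m from the base axis. Payload 6.4 kg.
Tool frame: the origin (TCP) lies midway between the tips of the shut fingers; the grasp point (between the pads) lies 19 mm behind it (grasp_offset is the distance from the TCP to the grasp point, in m); z points along the fingers, y is the line along which they close (so a half turn about z gives the same grasp; the last joint's range is limited). The gripper opens to 85 mm and grips with 20 to 120 N. Pads are 22 mm wide; open, the fingers measure 114 mm over their backs; the gripper's body (76 mm by 85 mm) begins 54 mm behind the grasp point. The pads swing forward as they close: fully open they stand 13 mm farther back than shut.
Start: joints at [-1.507, 0.181, 1.607, -0, 1.354, -0.206], TCP at [0.153, -0.554, 0.231] pointing down, gripper open.
Joint ranges: [-2.99, 2.99], [-0.89, 2.07], [0.3, 2.58], [-1.14, 4.28], [0, 2.63], [-3.12, 3.12]. Speed limits (rad/s): [2.57, 2.57, 3.01, 3.14, 3.14, 3.14].

### API

Orientations are given as a unit quaternion [w, x, y, z].
In Python, from bench import * gives the robot as it stands. The module is installed in compiled form; this text tells all that it offers.
- The arm moves only by the tool servo_tool, never from a script. Its argument "commands" is text: rows parted by semicolons, each of 7 numbers parted by spaces: the turn, a rotation vector about the tool's x, y, z in rad, then the shift along the tool's x, y, z in mm, then the opening, from 0 (shut) to 1 (fully open). In form: wx wy wz dx dy dz claw; .... A call has 1 to 5 rows; each row shifts and turns the commanded pose from where the row before left it, along the tool's axes as they then stand; what a row does not reach is not made up. A row lasts 1/8 s, in which the tool goes at most 62.5 mm and 10.7 degrees, less where a joint would pass 70% of its speed; a pose out of reach is approached as far as the arm can. A call with a gripper value outside its range is refused whole. The fingers move at their own pace and stop on an object; the grip force is fixed at half the most. Time passes only in rows, so rows that do not move let the fingers close. It gives the time, the measured TCP pose, the force, the opening and the grip force at its end, in the units of the state.
- get_obs(): the state, without advancing time (a new reading comes with each control period).
- camera(name): name is "scene" or "side" or "wrist"; returns the picture (420x560x3 uint8, blue, green, red); there is no depth.
- calibration(name): a dict with "fx", "fy", "cx", "cy" (pixels), "k1" (the pictures are not rectified: a ray, as slopes to the right and down, at radius r is drawn at 1 + k1 r^2 times it, then the intrinsics apply), "R" (3x3) and "t" (3): a world point X has camera coordinates R X + t. Camera axes: x right, y down, z forward; pixel columns grow to the right and rows downward; lengths in m; the calibration is good to about 2 mm. A picture is of the moment at which its call begins: read the wrist's pose just before it. calibration takes no time and is no camera call; for the wrist camera it gives the pose at the moment of the call.
- hand_in(): hands the job in; it is judged then, once.
The state is a dict: "time_s": time; "q": joint angles; "dq": joint speeds; "joint_efforts": joint torques, N m; "eef_pos": TCP position; "eef_rot": TCP orientation; "wrist_force": force on the tool from outside, world axes, zero at the start; "torque": the same for the moment, N m; "opening": opening from 0.0 (shut) to 1.0 (fully open); "grasp_force": force on a finger pad.
Only numpy, scipy, OpenCV 4.12 (cv2) and the standard library are available. Lean on these libraries where they do the work, as an engineer would, in place of code of your own. Each camera call takes 0.05 s, during which the arm holds its last target. There are 200 camera calls.

## Working session

There is one attempt and no reset: what is moved stays moved. The work goes in short steps, Python scripts to look and compute and a tool call to move; the robot and the scene stay as the last step left them, time stands still between calls to the robot, and variables do not carry over. Pictures are saved under pics/ and viewed, at most 10 in all, crops included, and the job is handed in when it is done.

Besides the shell and the picture viewer there is one more tool, called after ">>>" as name(argument=value, ...), one argument or row to a line, values as JSON. servo_tool: Moves the arm, as the interface text tells. Its arguments: {"type":"object","properties":{"commands":{"type":"string"}},"required":["commands"]}

```bash
mkdir -p pics
python3 - <<'E'
from bench import *
import cv2
for n in ("scene","side"):
    cv2.imwrite(f"pics/{n}0.png",camera(n)); c=calibration(n); print(n,c)
print(get_obs())
E
```

```text
scene {'fx': 452.235458749016, 'fy': 452.235458749016, 'cx': 281.2474948820131, 'cy': 204.21545715548916, 'k1': -0.1163315372916062, 'R': array([[-1.48350884e-01,  9.88934710e-01,  3.93659499e-04],
       [ 7.20738789e-01,  1.08391147e-01, -6.84680186e-01],
       [-6.77146670e-01, -1.01289185e-01, -7.28843528e-01]]), 't': array([ 0.06193863, -0.25260316,  1.83495539])}
side {'fx': 538.7726539565257, 'fy': 538.7726539565257, 'cx': 281.2827653892485, 'cy': 205.65710635554439, 'k1': 0.051094375814491506, 'R': array([[-0.99633181, -0.08398703, -0.0164045 ],
       [-0.04792966,  0.70650026, -0.70608791],
       [ 0.07089201, -0.70271158, -0.70793415]]), 't': array([0.46934248, 0.09110751, 1.70449065])}
{'time_s': 0.1, 'q': array([-1.50733845e+00,  1.81484745e-01,  1.60790283e+00, -2.66388949e-06,
        1.35383439e+00, -2.06309651e-01]), 'dq': array([-0.00060637, -0.00238774, -0.00026993, -0.00101346, -0.00145314,
       -0.00230808]), 'joint_efforts': array([ 2.85954193e-04, -4.45876122e+01, -3.52238131e+01, -1.70791959e-04,
        4.16766823e-03,  7.26796287e-06]), 'eef_pos': array([ 0.15321966, -0.553685  ,  0.23046664]), 'eef_rot': array([-8.12673665e-04,  9.90916601e-01,  1.34475371e-01,  5.68410415e-05]), 'wrist_force': array([-0.59799272, -0.30002575, -0.09291967]), 'torque': array([-0.05273433,  0.03755857,  0.01087718]), 'grasp_force': 0.0, 'opening': 0.9965423624960064}
```

View pics/scene0.png

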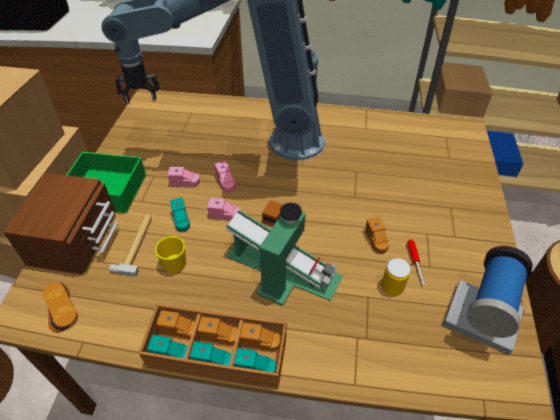

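View pics/side0.png

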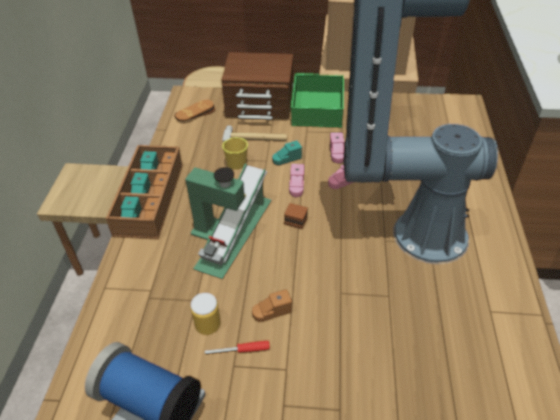

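Scene view: the teal candidates are the loose last at (180,213) and three in the tray at (165,347), (210,352) and (255,360). The pink ones are at (183,177), (225,176) and (222,209); brown is at (377,233). I choose the loose teal last at scene (180,213), side (288,153). The chute runs from scene (235,225) down to (325,275).

Run:
```python
import cv2,numpy as np
s=cv2.imread('pics/scene0.png'); t=cv2.imread('pics/side0.png')
cv2.imwrite('pics/c1.png',cv2.resize(s[185:305,160:350],None,fx=4.2,fy=4.2,interpolation=cv2.INTER_CUBIC))
cv2.imwrite('pics/c2.png',cv2.resize(t[130:275,180:310],None,fx=4.1,fy=4.1,interpolation=cv2.INTER_CUBIC))
```

```text
(no output)
```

View pics/c1.png

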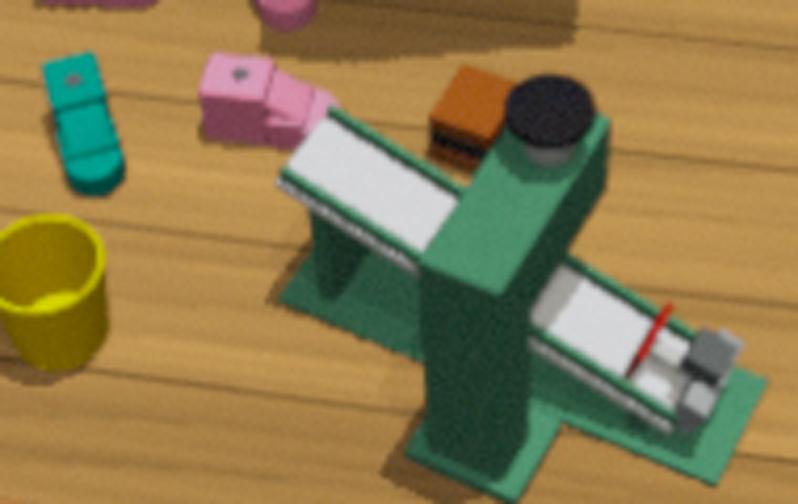

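View pics/c2.png

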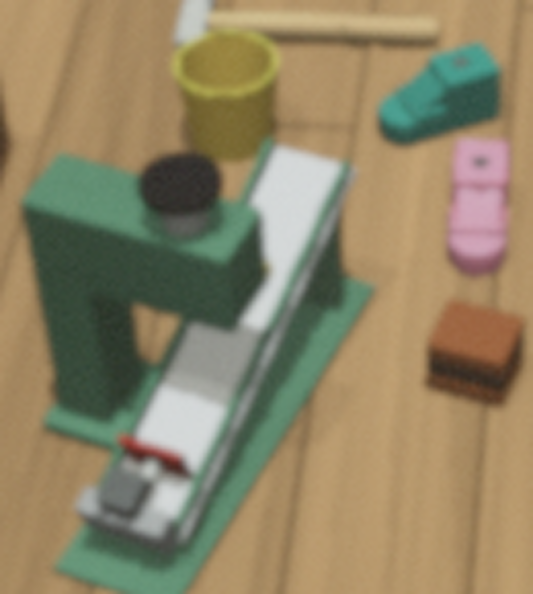

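The crops show the loose teal last with its heel top at crop1 (42–106, 55–112) and its toe away from the robot at (98,192). The chute's upper edge runs from crop1 (288,172) to (328,118), and from crop2 (275,150) to (345,168).

```bash
cat > h.py <<'E'
from bench import *
import cv2,numpy as np
from scipy.spatial.transform import Rotation as Rn
def ray(c,uv):
    xd=np.array([(uv[0]-c['cx'])/c['fx'],(uv[1]-c['cy'])/c['fy']]); x=xd.copy()
    for _ in range(20): x=xd/(1+c['k1']*(x@x))
    R=np.array(c['R']); return -R.T@c['t'], R.T@np.r_[x,1]
def plane(c,uv,n,d):
    o,r=ray(c,uv); n=np.array(n,float); return o+r*(d-n@o)/(n@r)
def atz(c,uv,z): return plane(c,uv,[0,0,1],z)
def proj(c,X):
    p=np.array(c['R'])@X+c['t']; x=p[:2]/p[2]; x=x*(1+c['k1']*(x@x)); return x*[c['fx'],c['fy']]+[c['cx'],c['cy']]
E
python3 - <<'E'
from h import *
np.set_printoptions(precision=4,suppress=True)
S=calibration('scene');T=calibration('side')
a=lambda x,y:(160-.5+(x+.5)/4.2,185-.5+(y+.5)/4.2)
b=lambda x,y:(180-.5+(x+.5)/4.1,130-.5+(y+.5)/4.1)
print('cams',ray(S,(0,0))[0],ray(T,(0,0))[0])
print('heel S',[atz(S,a(*p),.06) for p in((42,65),(96,55),(106,100),(52,112))])
print('heel T',[atz(T,b(*p),.06) for p in((432,60),(482,45),(498,78),(448,97))])
print('toe S',atz(S,a(100,193),.0),'T',atz(T,b(382,125),.014))
print('lane S',[atz(S,a(*p),.135) for p in((288,172),(328,118))])
print('lane T',[atz(T,b(*p),.135) for p in((275,150),(345,168))])
# lane direction, scene: near-robot floor edge and far edge
p0=np.mean([atz(S,a(*p),.135) for p in((288,172),(328,118))],0)
d=np.array([0,1.])
for _ in range(8):
    n=np.r_[d*np.sin(np.radians(18)),np.cos(np.radians(18))]
    P=[plane(S,a(*p),n,n@p0) for p in((335,124),(450,193),(573,266),(650,310))]
    v=P[-1]-P[0]; d=v[:2]/np.linalg.norm(v[:2])
print('dir S',d,np.degrees(np.arctan2(d[1],d[0])),P)
P=[plane(T,b(*p),n,n@p0) for p in((345,170),(190,465))]
print(P,np.degrees(np.arctan2(*(P[1]-P[0])[[1,0]])))
print('gate S',[plane(S,a(*p),n,n@p0+.038) for p in((670,308),)])
# base plate at z~0
for p in((283,298),(715,482)): print('base S',atz(S,a(*p),0.006))
for p in((372,288),(180,594)): print('base T',atz(T,b(*p),0.006))
E
```

```text
cams [1.4338 0.152  1.1644] [0.3512 1.1728 1.2787]
heel S [array([ 0.4452, -0.3801,  0.06  ]), array([ 0.4277, -0.3396,  0.06  ]), array([ 0.4747, -0.3169,  0.06  ]), array([ 0.4936, -0.3559,  0.06  ])]
heel T [array([ 0.4861, -0.349 ,  0.06  ]), array([ 0.4436, -0.3729,  0.06  ]), array([ 0.4268, -0.3278,  0.06  ]), array([ 0.4683, -0.2993,  0.06  ])]
toe S [ 0.5214 -0.3175  0.    ] T [ 0.528  -0.3126  0.014 ]
lane S [array([ 0.5878, -0.1352,  0.135 ]), array([ 0.5327, -0.118 ,  0.135 ])]
lane T [array([ 0.5926, -0.1347,  0.135 ]), array([ 0.5351, -0.1169,  0.135 ])]
dir S [0.2843 0.9587] 73.48012754567365 [array([ 0.5358, -0.1123,  0.1328]), array([ 0.563 , -0.023 ,  0.1025]), array([0.5914, 0.0716, 0.0704]), array([0.6078, 0.1305, 0.0505])]
[array([ 0.535 , -0.1158,  0.134 ]), array([0.6272, 0.1239, 0.0508])] 68.95774616386723
gate S [array([0.6289, 0.1449, 0.084 ])]
base S [ 0.6051 -0.1466  0.006 ]
base S [0.7172 0.19   0.006 ]
base T [ 0.5177 -0.1155  0.006 ]
base T [0.6252 0.2081 0.006 ]
```

>>> servo_tool(
  commands="0 0 0 40 -15 0 1;0 0 0 40 -15 0 1;0 0 0 40 -15 0 1;0 0 0 40 -15 0 1;0 0 0 40 -15 0 1",
)

```text
time_s: 0.72
eef_pos: [0.3269, -0.4274, 0.2309]
eef_rot: [-0.0, 0.991, 0.134, -0.0]
wrist_force: [-1.1, -1.0, 0.1]
opening: 1.0
grasp_force: 0.0
```

>>> servo_tool(
  commands="0 0 0 40 -15 0 1;0 0 0 40 -14 0 1;0 0 0 40 -14 0 1;0 0 -0.1 0 0 0 1;0 0 -0.1 0 0 0 1",
)

```text
time_s: 1.35
eef_pos: [0.4306, -0.3543, 0.2307]
eef_rot: [-0.001, 0.972, 0.235, -0.0]
wrist_force: [0.4, -0.3, 0.2]
opening: 0.998
grasp_force: 0.0
```

Run:
```python
from h import *
np.set_printoptions(precision=4,suppress=True)
o=get_obs();print(o['eef_pos'],Rn.from_quat(np.roll(o['eef_rot'],-1)).as_matrix(),o['q'],o['time_s'])
c=calibration('wrist');im=camera('wrist');cv2.imwrite('pics/w1.png',im)
print(c, proj(c,np.array([.458,-.3425,.06])))
```

```text
[ 0.4306 -0.3543  0.2307] [[ 0.8894  0.457  -0.0008]
 [ 0.457  -0.8894  0.0009]
 [-0.0003 -0.0011 -1.    ]] [-0.9013  0.1435  1.6509 -0.0001  1.3483  0.1949] 1.35
{'fx': 367.8319741820508, 'fy': 367.8319741820508, 'cx': 275.618880143894, 'cy': 215.3677341318723, 'k1': 0.0014569966217070807, 'R': array([[ 0.4568, -0.8896, -0.0006],
       [-0.854 , -0.4387,  0.2797],
       [-0.249 , -0.1273, -0.9601]]), 't': array([-0.5107,  0.1743,  0.4405])} [279.3308 156.7154]
```

View pics/w1.png

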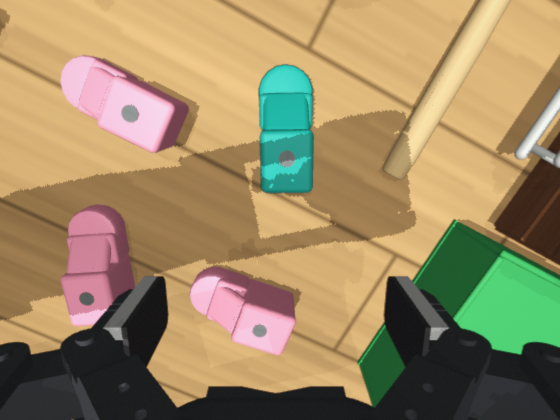

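The teal last is seen toe up. Its heel top is at about (260–313, 131–192) and its toe tip at (286,65), well clear of the hammer at (400,165) and the pink ones.

Run:
```python
from h import *
np.set_printoptions(precision=4,suppress=True)
c=calibration('wrist'); im=cv2.imread('pics/w1.png')
hsv=cv2.cvtColor(im,cv2.COLOR_BGR2HSV); m=cv2.inRange(hsv,(80,90,30),(98,255,255)); m[:40]=0
k=max(cv2.findContours(m,0,1)[0],key=cv2.contourArea); print(cv2.boundingRect(k),cv2.minAreaRect(k))
P=[atz(c,p,.06) for p in((260,131),(313,131),(313,191),(262,191))]
print(P,'ctr',np.mean(P,0))
print('side headings',[np.degrees(np.arctan2(*(P[i]-P[j])[[1,0]])) for i,j in((0,3),(1,2))])
b=np.mean(P[2:],0); t=atz(c,(286.5,65),.014)
print('toe',t,np.degrees(np.arctan2(*(t-np.mean(P,0))[[1,0]])), np.linalg.norm((t-np.mean(P,0))[:2]))
```

```text
(259, 65, 54, 128) ((285.7629089355469, 128.61952209472656), (127.40985107421875, 52.23866653442383), 88.80650329589844)
[array([ 0.4692, -0.3185,  0.06  ]), array([ 0.4895, -0.3577,  0.06  ]), array([ 0.4448, -0.3825,  0.06  ]), array([ 0.4244, -0.343 ,  0.06  ])] ctr [ 0.457  -0.3504  0.06  ]
side headings [np.float64(28.641890513303206), np.float64(28.997322474623576)]
toe [ 0.5295 -0.3131  0.014 ] 27.248275136965887 0.08152662442377916
```

>>> servo_tool(
  commands="0 0 -0.015 -4 4 40 1;0 0 0 -4 4 40 1;0 0.146 0 0 0 0 1;0 0.145 0 0 0 0 1;0 0.145 0 0 0 0 1",
)

```text
time_s: 2.02
eef_pos: [0.4269, -0.3662, 0.1516]
eef_rot: [-0.052, 0.947, 0.233, 0.212]
wrist_force: [0.1, 0.8, -0.1]
opening: 1.003
grasp_force: 0.0
```

```bash
cat >> h.py <<'E'
np.set_printoptions(precision=4,suppress=True)
def st():
    o=get_obs(); R=Rn.from_quat(np.roll(o['eef_rot'],-1)).as_matrix(); return o['eef_pos'],R,o
E
python3 - <<'E'
from h import *
p,R,o=st(); print(p,R,o['q'])
print(R.T@(np.array([.464,-.3455,.020])-p)*1000)
E
```

```text
[ 0.4269 -0.3662  0.1516] [[ 0.8009  0.4645  0.3779]
 [ 0.4204 -0.8856  0.1977]
 [ 0.4265  0.0006 -0.9045]] [-1.1761  0.2047  1.8199  0.4735  1.1991 -0.2817]
[-17.7025  -1.1395 137.1227]
```

>>> servo_tool(
  commands="0 0 0 -18 -1 20 1;0 0 0 0 0 40 1;0 0 0 0 0 40 1;0 0 0 0 0 22 1;0 0 0 0 0 15 1",
)

```text
time_s: 2.65
eef_pos: [0.463, -0.3449, 0.0181]
eef_rot: [-0.053, 0.948, 0.234, 0.21]
wrist_force: [0.3, -0.2, -0.6]
opening: 1.001
grasp_force: 0.0
```

Run:
```python
from h import *
p,R,o=st(); print(p,o['wrist_force'])
print(R.T@(np.array([.464,-.3455,.020])-p)*1000)
cv2.imwrite('pics/w2.png',camera('wrist'))
```

```text
[ 0.463  -0.3449  0.0181] [ 0.2835 -0.162  -0.6296]
[ 1.3379  1.0003 -1.4499]
```

View pics/w2.png

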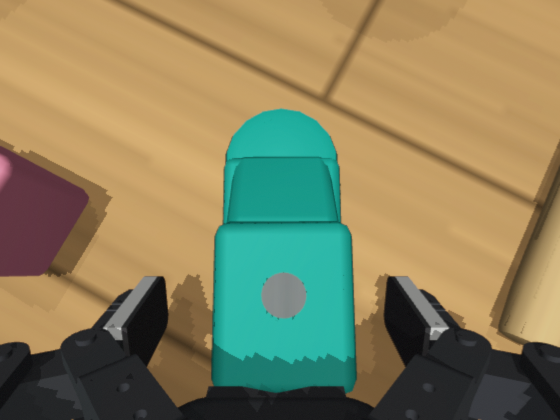

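The last sits centred between the fingers: heel top at 215–355 and fingers at 165 and 387. I'll shift by +2 mm and close.

>>> servo_tool(
  commands="0 0 0 1 2 -1 0.7;0 0 0 0 0 0 0.3;0 0 0 0 0 0 0.2;0 0 0 0 0 0 0.2;0 0 0 0 0 0 0.2",
)

```text
time_s: 3.32
eef_pos: [0.4647, -0.3485, 0.0222]
eef_rot: [-0.051, 0.948, 0.234, 0.21]
wrist_force: [-2.2, -0.3, 5.4]
opening: 0.537
grasp_force: 62.6
```

>>> servo_tool(
  commands="0 0 0 0 0 0 0.2;0 0 0 0 0 0 0.2;0 0 0 0 0 0 0.2;0 0 0 0 0 0 0.2",
)

```text
time_s: 3.82
eef_pos: [0.4647, -0.3485, 0.0222]
eef_rot: [-0.051, 0.948, 0.234, 0.21]
wrist_force: [-2.5, -0.6, 6.8]
opening: 0.528
grasp_force: 62.6
```

Run:
```python
from h import *
p,R,o=st(); print(p,R,o['wrist_force'],o['opening'],o['grasp_force'])
```

```text
[ 0.4647 -0.3485  0.0222] [[ 0.8017  0.4655  0.3749]
 [ 0.4228 -0.885   0.1948]
 [ 0.4225  0.0023 -0.9064]] [-2.4577 -0.596   6.7708] 0.5279764243395358 62.596675157547
```

```bash
cat >> h.py <<'E'
O=np.array([.562,-.126,.135]); HD=72.3
def lane():
    return Rn.from_euler('ZY',[HD,18],degrees=True).as_matrix()  # cols x,y,z
LT=Rn.from_euler('Y',180-25,degrees=True).as_matrix() # tool in last frame (x fwd, z down), tilt 25
LT=np.array([[np.cos(.436),0,np.sin(.436)],[0,-1,0],[np.sin(.436),0,-np.cos(.436)]])
def go(p,R,pt,Rt):  # moves: total rotvec in tool, world shift in start tool axes (mm) and in end tool axes
    rv=Rn.from_matrix(R.T@Rt).as_rotvec(); d=(pt-p)*1000
    return rv, R.T@d, Rt.T@d
E
python3 - <<'E'
from h import *
p,R,o=st(); L=lane(); print(L)
Rt=L@LT; pl=O+L@np.array([.0468,0,.0222]); print('place',pl)
up=R.T@np.array([0,0,220.]); print('lift',up)
pu=p+[0,0,.22]
rv,a,b=go(pu,R,pl+[0,0,.08],Rt); print(rv,a,b)
S=calibration('scene'); print('cup', atz(S,(172,270),0.0))
E
```

```text
[[ 0.2892 -0.9527  0.094 ]
 [ 0.906   0.304   0.2944]
 [-0.309   0.      0.9511]]
place [ 0.5776 -0.0771  0.1417]
lift [  92.941     0.5068 -199.4034]
[ 0.2171 -0.2974 -0.7499] [ 196.5849 -187.724   113.8257] [288.237   25.0135  55.9999]
cup [ 0.6826 -0.3064  0.    ]
```

>>> servo_tool(
  commands="0 0 0 10 0 -21 0.2;0 0 0 18 0 -40 0.2;0 0 0 22 0 -46 0.2;0 0 0 22 0 -46 0.2;0 0 0 21 0 -46 0.2",
)

```text
time_s: 4.45
eef_pos: [0.4639, -0.3465, 0.2413]
eef_rot: [-0.052, 0.948, 0.234, 0.209]
wrist_force: [0.9, -0.9, -5.4]
opening: 0.528
grasp_force: 62.9
```

>>> servo_tool(
  commands="0.036 -0.05 -0.125 0 0 0 0.2;0.036 -0.05 -0.125 0 0 0 0.2;0.036 -0.05 -0.125 0 0 0 0.2;0.036 -0.05 -0.125 0 0 0 0.2;0.036 -0.05 -0.125 0 0 0 0.2",
)

```text
time_s: 5.08
eef_pos: [0.464, -0.3469, 0.2396]
eef_rot: [-0.04, 0.839, 0.537, 0.075]
wrist_force: [-0.2, -0.8, -5.5]
opening: 0.532
grasp_force: 62.9
```

>>> servo_tool(
  commands="0.036 -0.05 -0.125 0 0 0 0.2;0 0 0 40 4 8 0.2;0 0 0 45 4 8 0.2;0 0 0 45 4 8 0.2;0 0 0 40 4 8 0.2",
)

```text
time_s: 5.7
eef_pos: [0.5321, -0.1857, 0.2283]
eef_rot: [-0.037, 0.806, 0.589, 0.048]
wrist_force: [0.5, 0.9, -4.9]
opening: 0.529
grasp_force: 63.0
```

Run:
```python
from h import *
p,R,o=st(); L=lane(); print(p,o['q'],o['grasp_force'],o['wrist_force'],o['time_s'])
Rt=L@LT; pl=O+L@np.array([.0468,0,.0222])
print(go(p,R,pl+[0,0,.08],Rt))
```

```text
[ 0.5321 -0.1857  0.2283] [-0.613   0.1676  1.6333  0.1164  1.3813 -0.3284] 63.0003547668457 [ 0.4687  0.8758 -4.8684] 5.7
(array([-0.0032,  0.001 , -0.0002]), array([115.7434,  10.4103,  20.6902]), array([115.7216,  10.3653,  20.8342]))
```

Before moving on, look from here to refine the lane with the wrist camera.

Run:
```python
from h import *
cv2.imwrite('pics/w3.png',camera('wrist')); c=calibration('wrist'); L=lane()
import pickle; pickle.dump(c,open('c3.pkl','wb'))
for s,y in((0,.03),(0,-.03),(.12,.03),(.12,-.03)): print(s,y,proj(c,O+L@np.array([s,y,0])))
```

```text
0 0.03 [249.813  142.8193]
0 -0.03 [342.0595 143.0535]
0.12 0.03 [252.2882 -21.0827]
0.12 -0.03 [337.9225 -20.9932]
```

View pics/w3.png

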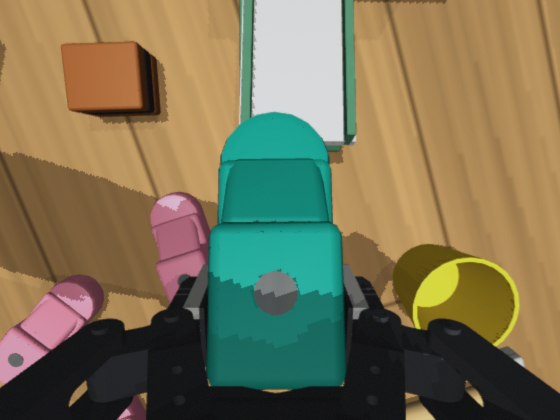

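The chute floor appears between columns ~251 and ~344 and its upper edge is at row ~143. That agrees with the prediction to about 2 mm. I'll measure the edges by mask.

Run:
```python
from h import *
import pickle
c=pickle.load(open('c3.pkl','rb')); im=cv2.imread('pics/w3.png'); L=lane()
h=cv2.cvtColor(im,cv2.COLOR_BGR2HSV)
m=(h[...,1]<45)&(h[...,2]>120)
for r in (2,30,60,90,108):
    x=np.where(m[r,230:370])[0]+230; e=(x.min()-.5,x.max()+.5)
    print(r,e,[(L.T@(plane(c,(u,r),L[:,2],L[:,2]@O)-O))[:2]*1000 for u in e])
for col in (335,340,350):
    y=np.where(m[:,col])[0]; print(col,y.max())
```

```text
2 (np.float64(241.5), np.float64(341.5)) [array([101.9855,  37.2427]), array([102.0836, -32.0778])]
30 (np.float64(241.5), np.float64(341.5)) [array([80.6558, 36.8606]), array([ 80.7704, -31.5696])]
60 (np.float64(239.5), np.float64(342.5)) [array([58.3976, 37.8125]), array([ 58.533 , -31.7129])]
90 (np.float64(239.5), np.float64(342.5)) [array([36.7375, 37.4055]), array([ 36.8892, -31.1862])]
108 (np.float64(239.5), np.float64(343.5)) [array([24.018 , 37.1662]), array([ 24.1805, -31.5364])]
335 144
340 143
350 144
```

>>> servo_tool(
  commands="0 0 0 30 2 5 0.2;0 0 0 30 2 5 0.2;0 0 0 30 3 5 0.2;0 0 0 20 2 4 0.2;0 0 0 0 0 0 0.2",
)

```text
time_s: 6.38
eef_pos: [0.5745, -0.0829, 0.2228]
eef_rot: [-0.037, 0.805, 0.59, 0.048]
wrist_force: [0.1, -0.6, -5.0]
opening: 0.532
grasp_force: 63.0
```

```bash
sed -i 's/^O=.*/O=np.array([.5635,-.1265,.135]); HD=72.0/' h.py
python3 - <<'E'
from h import *
p,R,o=st(); L=lane(); print(p,o['wrist_force'])
Rt=L@LT; pl=O+L@np.array([.0468,0,.0222])
print(go(p,R,pl+[0,0,.02],Rt))
print('world-down unit in tool',Rt.T@[0,0,-1.])
E
```

```text
[ 0.5745 -0.0829  0.2228] [ 0.131  -0.5736 -5.031 ]
(array([-0.0039,  0.0013,  0.007 ]), array([-0.9325,  3.2057, 61.5084]), array([-0.991 ,  2.9734, 61.5191]))
world-down unit in tool [-0.1215  0.      0.9926]
```

>>> servo_tool(
  commands="-0.004 0.001 0.007 0 2 12 0.2;0 0 0 0 1 20 0.2;0 0 0 -1 0 20 0.2;0 0 0 0 0 9 0.2;0 0 0 0 0 0 0.2",
)

```text
time_s: 7.0
eef_pos: [0.579, -0.0792, 0.1618]
eef_rot: [-0.036, 0.808, 0.586, 0.049]
wrist_force: [-0.0, -0.5, -4.3]
opening: 0.53
grasp_force: 62.9
```

Run:
```python
from h import *
p,R,o=st(); L=lane(); print(p,o['wrist_force'],L.T@(p-O)*1000)
Rt=L@LT; pl=O+L@np.array([.0468,0,.0222])
print(go(p,R,pl,Rt))
cv2.imwrite('pics/w4.png',np.hstack([cv2.resize(camera('side')[120:280,170:310],None,fx=2.7,fy=2.7,interpolation=2),camera('wrist')[:432:1,120:430][:,:]  if 0 else cv2.resize(camera('wrist')[0:300,120:430],(400,432))]))
```

```text
[ 0.579  -0.0792  0.1618] [-0.0191 -0.548  -4.273 ] [39.0143 -0.1618 40.8814]
(array([-0.0001,  0.0002, -0.0028]), array([-0.828 , -0.1571, 20.2219]), array([-0.8322, -0.1618, 20.2217]))
```

View pics/w4.png

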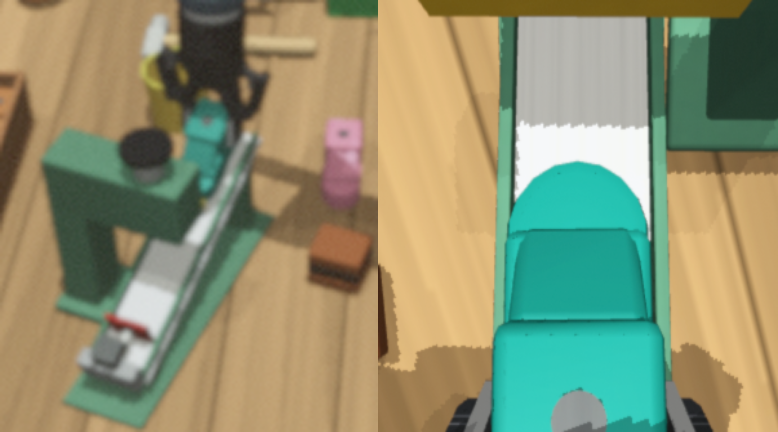

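The wrist view shows the toe at (578,165), lined up with the lane (edges 515 and 649) and about 1.3 mm left of its centre. The head's lower edge shows at the top.

>>> servo_tool(
  commands="0 0 0 -1 1 6 0.2;0 0 0 -1 0 6 0.2;0 0 0 0 0 3 0.2;0 0 0 0 0 1 0.2;0 0 0 0 0 1 0.2",
)

```text
time_s: 7.72
eef_pos: [0.5808, -0.0792, 0.1458]
eef_rot: [-0.035, 0.808, 0.586, 0.05]
wrist_force: [0.4, 0.0, -5.1]
opening: 0.536
grasp_force: 62.9
```

>>> servo_tool(
  commands="0 0 0 0 0 1 0.2;0 0 0 0 0 1 0.2",
)

```text
time_s: 7.98
eef_pos: [0.5808, -0.0789, 0.1438]
eef_rot: [-0.035, 0.808, 0.586, 0.05]
wrist_force: [0.3, -0.1, -4.2]
opening: 0.534
grasp_force: 62.9
```

Run:
```python
from h import *
p,R,o=st(); L=lane(); print(p,o['wrist_force'],o['torque'],L.T@(p-O)*1000)
```

```text
[ 0.5808 -0.0789  0.1438] [ 0.3212 -0.0915 -4.2044] [-0.2188  0.0151 -0.0479] [45.4129 -1.7592 23.9833]
```

>>> servo_tool(
  commands="0 0 0 0 0 1 0.2;0 0 0 0 0 0.7 0.2;0 0 0 0 0 0 0.2",
)

```text
time_s: 8.35
eef_pos: [0.5808, -0.0787, 0.142]
eef_rot: [-0.035, 0.808, 0.586, 0.05]
wrist_force: [0.0, -0.4, -5.3]
opening: 0.534
grasp_force: 62.9
```

>>> servo_tool(
  commands="0 0 0 0 0 0.7 0.2;0 0 0 0 0 0 0.2",
)

```text
time_s: 8.6
eef_pos: [0.5808, -0.0786, 0.1413]
eef_rot: [-0.035, 0.808, 0.586, 0.05]
wrist_force: [0.2, 0.2, -5.0]
opening: 0.536
grasp_force: 62.9
```

>>> servo_tool(
  commands="0 0 0 0 0 0.7 0.2;0 0 0 0 0 0 0.2",
)

```text
time_s: 8.85
eef_pos: [0.5809, -0.0786, 0.1408]
eef_rot: [-0.035, 0.808, 0.586, 0.05]
wrist_force: [-0.2, -0.6, -2.9]
opening: 0.532
grasp_force: 63.2
```

>>> servo_tool(
  commands="0 0 0 0 0 0.7 0.2;0 0 0 0 0 0 0.2",
)

```text
time_s: 9.1
eef_pos: [0.5811, -0.0785, 0.1408]
eef_rot: [-0.035, 0.808, 0.586, 0.05]
wrist_force: [-3.4, 0.9, 4.5]
opening: 0.531
grasp_force: 63.9
```

>>> servo_tool(
  commands="0 0 0 0 0 0.5 0.2;0 0 0 0 0 0 0.2",
)

```text
time_s: 9.35
eef_pos: [0.5812, -0.0785, 0.1407]
eef_rot: [-0.035, 0.808, 0.586, 0.05]
wrist_force: [-4.0, 0.9, 7.4]
opening: 0.534
grasp_force: 64.5
```

Run:
```python
from h import *
p,R,o=st(); L=lane(); print(o['wrist_force'],'tool torque',R.T@o['torque'],L.T@(p-O)*1000, (L.T@R))
c=calibration('wrist'); im=camera('wrist'); cv2.imwrite('pics/w5.png',im)
h=cv2.cvtColor(im,cv2.COLOR_BGR2HSV)
w=(h[...,1]<45)&(h[...,2]>90); t=cv2.inRange(h,(80,90,30),(95,255,255))>0
def laney(u,r,z): return (L.T@(plane(c,(u,r),L[:,2],L[:,2]@(O+L[:,2]*z))-O))[:2]*1000
for r in range(20,180,20):
    a=np.where(w[r,180:400])[0]+180; b=np.where(t[r,180:400])[0]+180
    print(r,'floor',[laney(u,r,0) for u in ((a.min(),a.max()) if len(a) else ())],'teal',[laney(u,r,.014) for u in ((b.min(),b.max()) if len(b) else ())])
# head edge: first row (col 270) yellow
y=cv2.inRange(h,(18,120,60),(34,255,255)); rr=np.where(y[:60,275])[0]; print('yellow rows',rr)
for r in ([rr.max()] if len(rr) else []):
    o_,d=ray(c,(275,r)); # lane-vertical plane: point 72 mm above floor (vertical)
    n=L[:,2]; X=plane(c,(275,r),n,n@(O+[0,0,.072])); print('edge s along floor', ((X-[0,0,.072])-O)@L*1000)
```

```text
[-4.004   0.9303  7.4425] tool torque [ 1.1124 -0.0173 -0.0076] [46.8399 -1.9778 21.2239] [[ 0.9066 -0.0022  0.4221]
 [-0.0014 -1.     -0.0023]
 [ 0.4221  0.0015 -0.9066]]
20 floor [array([185.1691,  29.1343]), array([185.0896, -30.4208])] teal []
40 floor [array([173.3621,  29.4386]), array([173.2749, -30.6589])] teal []
60 floor [array([161.7623,  29.2057]), array([161.669 , -30.3604])] teal []
80 floor [array([150.3658,  29.5035]), array([150.265 , -30.5943])] teal []
100 floor [array([139.1671,  29.7959]), array([139.0598, -30.3011])] teal []
120 floor [array([128.1604,  29.5652]), array([128.0465, -30.5309])] teal [array([122.1146,  13.4418]), array([122.0649, -12.8471])]
140 floor [array([117.3428,  29.8514]), array([117.2225, -30.2426])] teal [array([112.1502,  22.8247]), array([112.0612, -21.7192])]
160 floor [array([106.7079,  29.6237]), array([106.5813, -30.4685])] teal [array([102.3436,  25.4723]), array([102.2388, -24.3303])]
yellow rows []
```

>>> servo_tool(
  commands="0 0 0 0 0 -0.6 0.5;0 0 0 0 0 0 0.54;0 0 0 0 0 0 0.58;0 0 0 0 0 0 0.65;0 0 0 0 0 0 0.75",
)

```text
time_s: 10.02
eef_pos: [0.5809, -0.0785, 0.1399]
eef_rot: [-0.035, 0.808, 0.586, 0.05]
wrist_force: [-0.0, -0.2, -0.2]
opening: 0.749
grasp_force: 0.0
```

>>> servo_tool(
  commands="0 0 0 0 0 0 0.75;0 0 0 0 0 -4 0.75;0 0 0 0 0 -15 0.75;0 0 0 0 0 -25 0.75;0 0 0 0 0 -25 0.75",
)

```text
time_s: 10.65
eef_pos: [0.5784, -0.0867, 0.2105]
eef_rot: [-0.035, 0.808, 0.586, 0.05]
wrist_force: [0.3, 0.2, -0.1]
opening: 0.748
grasp_force: 0.0
```

Run:
```python
from h import *
p,R,o=st(); L=lane(); print(p,o['wrist_force'],o['opening'],L.T@(p-O)*1000)
c=calibration('wrist'); im=camera('wrist'); cv2.imwrite('pics/w6.png',im)
h=cv2.cvtColor(im,cv2.COLOR_BGR2HSV); t=cv2.inRange(h,(80,90,30),(95,255,255)); t[:, :150]=0;t[:,420:]=0
k=max(cv2.findContours(t,0,1)[0],key=cv2.contourArea); x,y,w,hh=cv2.boundingRect(k); print(x,y,w,hh,cv2.minAreaRect(k))
def laney(u,r,z): return (L.T@(plane(c,(u,r),L[:,2],L[:,2]@(O+L[:,2]*z))-O))[:2]*1000
print('toe',laney(x+w/2,y,.014),'heel back top',laney(x+w/2,y+hh,.06), laney(x,y+hh-25,.06),laney(x+w,y+hh-25,.06))
S=calibration('side')
print('bystander proj of lane', proj(S,O))
# head edge in side view: green corner c2 (262,330)->... crop2 lower-right bottom edge
T=S; b=lambda x,y:(180-.5+(x+.5)/4.1,130-.5+(y+.5)/4.1)
for q in ((243,328),(265,210)): pass
# near lower edge from the current wrist view: yellow stripe rows
yv=np.where(cv2.inRange(h,(18,150,60),(34,255,255))[:200,285])[0]; print(yv[:1],yv[-1:])
if len(yv):
    X=plane(c,(285,yv.max()+1),L[:,2],L[:,2]@(O+[0,0,.072])); print('edge',L.T@(X-[0,0,.072]-O)*1000,X)
```

```text
[ 0.5784 -0.0867  0.2105] [ 0.2852  0.1501 -0.1235] 0.7484257392952086 [17.0381 -1.8688 84.8872]
232 111 90 177 ((276.5, 199.0), (176.0, 89.0), 90.0)
toe [125.9157  -1.2682] heel back top [12.6891 -0.6056] [24.9705 21.7396] [ 24.8397 -23.0479]
bystander proj of lane [255.3291 168.2544]
[18] [31]
edge [167.0478  -5.2173   0.    ] [0.6176 0.023  0.1554]
```

The last sits straight in the chute: heel back at s≈13 mm, toe at about 124. The head edge is at s≈167. Next I shut the gripper part way, tilt it and go behind the last.

```bash
cat >> h.py <<'E'
def pushR(th=30):
    a=np.radians(90-th); L=lane()
    return L@np.array([[np.cos(a),0,np.sin(a)],[0,-1,0],[np.sin(a),0,-np.cos(a)]])
E
python3 - <<'E'
from h import *
p,R,o=st(); L=lane()
w=O+L@np.array([-.075,-.0008,.095]); print(R.T@(w-p)*1000, Rn.from_matrix(R.T@pushR()).as_rotvec())
E
```

```text
[-79.3133  -2.6458 -43.9537] [0.0086 0.6122 0.0016]
```

>>> servo_tool(
  commands="0 0 0 -10 0 -24 0.2;0 0 0 -30 0 -20 0.2;0 0 0 -40 -1 0 0.2;0.002 0.153 0 0 0 0 0.2;0.002 0.153 0 0 0 0 0.2",
)

```text
time_s: 11.32
eef_pos: [0.5513, -0.1671, 0.2441]
eef_rot: [-0.125, 0.79, 0.574, 0.173]
wrist_force: [0.0, -0.6, -0.4]
opening: 0.2
grasp_force: 0.0
```

>>> servo_tool(
  commands="0.002 0.153 0 0 0 0 0.2;0.002 0.153 0 0 0 0 0.2;0 0 0 0 0 0 0.2",
)

```text
time_s: 11.7
eef_pos: [0.5499, -0.1683, 0.2409]
eef_rot: [-0.214, 0.757, 0.547, 0.288]
wrist_force: [-1.2, -0.2, 0.0]
opening: 0.199
grasp_force: 0.0
```

Run:
```python
from h import *
p,R,o=st(); L=lane(); print(p,o['q'],o['wrist_force'],o['opening'],L.T@(p-O)*1000)
Rt=pushR()
for s,z in((-.035,.026),(.005,.026)):
  w=O+L@np.array([s,-.0008,z]); print(go(p,R,w,Rt))
print('lane x in tool',Rt.T@L[:,0])
```

```text
[ 0.5499 -0.1683  0.2409] [-0.8476  0.3311  1.5752  0.6138  1.6524 -0.6099] [-1.2088 -0.2236  0.0104] 0.19926601450188092 [-74.5056   0.0553  87.1392]
(array([-0.0053, -0.0009, -0.0076]), array([-33.2469,   1.4526,  64.7453]), array([-33.1953,   0.8553,  64.7824]))
(array([-0.0053, -0.0009, -0.0076]), array([-13.2791,   1.4857,  99.4049]), array([-13.1953,   0.8553,  99.4234]))
lane x in tool [0.5   0.    0.866]
```

>>> servo_tool(
  commands="-0.005 -0.001 -0.007 -13 1 20 0.2;0 0 0 -20 0 25 0.2;0 0 0 0 0 20 0.2;0 0 0 10 0 17.3 0.2;0 0 0 8 0 13.8 0.2",
)

```text
time_s: 12.32
eef_pos: [0.5689, -0.1147, 0.1618]
eef_rot: [-0.209, 0.754, 0.551, 0.29]
wrist_force: [0.7, -0.6, 0.3]
opening: 0.199
grasp_force: 0.0
```

>>> servo_tool(
  commands="0 0 0 2 0 3.46 0.2;0 0 0 1.5 0 2.6 0.2;0 0 0 1.5 0 2.6 0.2;0 0 0 1.5 0 2.6 0.2;0 0 0 1.5 0 2.6 0.2",
)

```text
time_s: 12.95
eef_pos: [0.5729, -0.1022, 0.1562]
eef_rot: [-0.21, 0.754, 0.55, 0.29]
wrist_force: [-0.1, -1.0, 0.7]
opening: 0.198
grasp_force: 0.8
```

Run:
```python
from h import *
p,R,o=st(); L=lane(); print(o['wrist_force'],o['wrist_force']@L,L.T@(p-O)*1000)
print(go(p,R,p,pushR())[0])
```

```text
[-0.1369 -1.0296  0.6901] [-1.1848 -0.1879  0.3406] [18.1663 -1.4826 28.2118]
[0.0006 0.0006 0.0039]
```

>>> servo_tool(
  commands="0 0 0.004 2 0 3.47 0.2;0 0 0 2 0 3.47 0.2;0 0 0 2 0 3.47 0.2;0 0 0 2 0 3.47 0.2;0 0 0 2 0 3.47 0.2",
)

```text
time_s: 13.58
eef_pos: [0.5787, -0.0834, 0.1498]
eef_rot: [-0.211, 0.755, 0.549, 0.29]
wrist_force: [-0.4, -0.5, 1.7]
opening: 0.204
grasp_force: 0.8
```

>>> servo_tool(
  commands="0 0 0 2 0 3.47 0.2;0 0 0 2 0 3.47 0.2;0 0 0 2 0 3.47 0.2;0 0 0 2 0 3.47 0.2;0 0 0 2 0 3.47 0.2",
)

```text
time_s: 14.2
eef_pos: [0.5846, -0.0654, 0.1436]
eef_rot: [-0.211, 0.755, 0.549, 0.29]
wrist_force: [-1.0, -1.7, 1.8]
opening: 0.197
grasp_force: 0.8
```

Run:
```python
from h import *
p,R,o=st(); L=lane(); print(o['wrist_force'],o['wrist_force']@L,L.T@(p-O)*1000)
print(go(p,R,p,pushR())[0])
```

```text
[-0.9603 -1.6905  1.7777] [-2.3606  0.3909  1.1021] [58.7941 -1.1807 28.1452]
[-0.0002  0.0004  0.0002]
```

>>> servo_tool(
  commands="0 0 0 2 0 3.47 0.2;0 0 0 2 0 3.47 0.2;0 0 0 2 0 3.47 0.2;0 0 0 2 0 3.47 0.2;0 0 0 2 0 3.47 0.2",
)

```text
time_s: 14.82
eef_pos: [0.5905, -0.0473, 0.1374]
eef_rot: [-0.211, 0.755, 0.549, 0.29]
wrist_force: [0.5, -0.6, 1.0]
opening: 0.199
grasp_force: 0.9
```

>>> servo_tool(
  commands="0 0 0 2 0 3.47 0.2;0 0 0 2 0 3.47 0.2;0 0 0 2 0 3.47 0.2;0 0 0 2 0 3.47 0.2;0 0 0 2 0 3.47 0.2",
)

```text
time_s: 15.45
eef_pos: [0.5963, -0.0292, 0.1312]
eef_rot: [-0.211, 0.755, 0.549, 0.29]
wrist_force: [0.6, -1.3, 1.5]
opening: 0.201
grasp_force: 0.9
```

>>> servo_tool(
  commands="0 0 0 2 0 3.47 0.2;0 0 0 2 0 3.47 0.2;0 0 0 2 0 3.47 0.2;0 0 0 2 0 3.47 0.2;0 0 0 2 0 3.47 0.2",
)

```text
time_s: 16.08
eef_pos: [0.6022, -0.0111, 0.1249]
eef_rot: [-0.211, 0.755, 0.549, 0.29]
wrist_force: [-0.7, -1.4, 2.9]
opening: 0.2
grasp_force: 0.9
```

>>> servo_tool(
  commands="0 0 0 2 0 3.47 0.2;0 0 0 2 0 3.47 0.2;0 0 0 2 0 3.47 0.2;0 0 0 2 0 3.47 0.2;0 0 0 2 0 3.47 0.2",
)

```text
time_s: 16.7
eef_pos: [0.6081, 0.007, 0.1187]
eef_rot: [-0.211, 0.755, 0.549, 0.29]
wrist_force: [-0.8, -0.5, 1.7]
opening: 0.2
grasp_force: 0.9
```

Run:
```python
from h import *
p,R,o=st(); L=lane(); print(o['wrist_force'],o['wrist_force']@L,L.T@(p-O)*1000)
print(go(p,R,p,pushR())[0])
T=calibration('side'); im=camera('side'); cv2.imwrite('pics/s5.png',im)
h=cv2.cvtColor(im,cv2.COLOR_BGR2HSV)
def cen(m):
    m=m[180:270,180:260]; y,x=np.nonzero(m); return (x.min()+180,x.max()+180,y.min()+180,y.max()+180,len(x),x.mean()+180,y.mean()+180) if len(x) else None
print('red',cen((cv2.inRange(h,(0,150,60),(6,255,255))|cv2.inRange(h,(174,150,60),(180,255,255)))>0))
print('teal',cen(cv2.inRange(h,(82,130,50),(95,255,255))>0))
for s in (.27,.294): print('gate top proj',s,proj(T,O+L@np.array([s,0,.038])), 'toe proj', proj(T,O+L@np.array([s,0,.014])))
```

```text
[-0.753  -0.5301  1.709 ] [-1.2289  0.5523  1.3977] [138.8876  -1.1621  28.0224]
[-0.0002  0.0004  0.0001]
red (np.int64(211), np.int64(222), np.int64(238), np.int64(243), 6, np.float64(215.5), np.float64(240.33333333333334))
teal (np.int64(218), np.int64(234), np.int64(210), np.int64(233), 237, np.float64(225.56962025316454), np.float64(222.60759493670886))
gate top proj 0.27 [218.1575 235.7809] toe proj [220.0577 239.1365]
gate top proj 0.294 [214.8053 242.8377] toe proj [216.7603 246.122 ]
```

>>> servo_tool(
  commands="0 0 0 1.5 0 2.6 0.2;0 0 0 1.5 0 2.6 0.2;0 0 0 1.5 0 2.6 0.2;0 0 0 1.5 0 2.6 0.2;0 0 0 1.5 0 2.6 0.2",
)

```text
time_s: 17.38
eef_pos: [0.6124, 0.0205, 0.114]
eef_rot: [-0.211, 0.755, 0.549, 0.29]
wrist_force: [-0.6, -0.5, -0.6]
opening: 0.201
grasp_force: 0.4
```

>>> servo_tool(
  commands="0 0 0 0.5 0 0.87 0.2;0 0 0 0.5 0 0.87 0.2;0 0 0 0.5 0 0.87 0.2;0 0 0 0.5 0 0.87 0.2",
)

```text
time_s: 17.88
eef_pos: [0.6136, 0.024, 0.1129]
eef_rot: [-0.211, 0.755, 0.549, 0.29]
wrist_force: [-0.3, -0.3, -0.3]
opening: 0.2
grasp_force: 0.4
```

>>> servo_tool(
  commands="0 0 0 0.5 0 0.87 0.2;0 0 0 0.5 0 0.87 0.2;0 0 0 0.5 0 0.87 0.2;0 0 0 0.5 0 0.87 0.2",
)

```text
time_s: 18.38
eef_pos: [0.6148, 0.0277, 0.1116]
eef_rot: [-0.211, 0.755, 0.549, 0.29]
wrist_force: [-0.7, -1.8, -0.1]
opening: 0.199
grasp_force: 0.3
```

```bash
cat > f.py <<'E'
from h import *
p,R,o=st(); L=lane(); print(o['wrist_force']@L,L.T@(p-O)*1000,o['time_s'])
E
python3 f.py
```

```text
[-1.8019  0.0816 -0.6618] [161.736   -1.1336  27.9917] 18.375
```

>>> servo_tool(
  commands="0 0 0 0.5 0 0.87 0.2;0 0 0 0.5 0 0.87 0.2;0 0 0 0.5 0 0.87 0.2",
)

```text
time_s: 18.75
eef_pos: [0.6157, 0.0301, 0.1108]
eef_rot: [-0.21, 0.755, 0.549, 0.29]
wrist_force: [-1.3, -3.4, 0.4]
opening: 0.207
grasp_force: 1.5
```

>>> servo_tool(
  commands="0 0 0 0.5 0 0.87 0.2;0 0 0 0.5 0 0.87 0.2;0 0 0 0.5 0 0.87 0.2",
)

```text
time_s: 19.12
eef_pos: [0.6167, 0.0326, 0.1099]
eef_rot: [-0.21, 0.755, 0.549, 0.29]
wrist_force: [-1.8, -5.6, 1.9]
opening: 0.201
grasp_force: 3.1
```

```bash
python3 f.py
```

```text
[-6.2052 -0.0056  0.0215] [167.2941  -1.467   27.9554] 19.125
```

>>> servo_tool(
  commands="0 0 0 0.5 0 0.87 0.2;0 0 0 0.5 0 0.87 0.2;0 0 0 0 0 0 0.2",
)

```text
time_s: 19.5
eef_pos: [0.6174, 0.0341, 0.1093]
eef_rot: [-0.21, 0.755, 0.549, 0.29]
wrist_force: [-2.6, -6.1, 1.3]
opening: 0.2
grasp_force: 3.3
```

```bash
python3 f.py
python3 - <<'E'
from h import *
cv2.imwrite('pics/s6.png',camera('side')); print(get_obs()['wrist_force']@lane())
E
python3 f.py
```

```text
[-6.6748  0.6199 -0.7537] [169.059   -1.6668  27.9308] 19.5
[-6.5492  0.318  -0.2948]
[-6.5492  0.318  -0.2948] [169.0425  -1.6765  27.9647] 19.55
```

>>> servo_tool(
  commands="0 0 0 0.4 0 0.7 0.2;0 0 0 0.4 0 0.7 0.2;0 0 0 0 0 0 0.2;0 0 0 0 0 0 0.2",
)

```text
time_s: 20.05
eef_pos: [0.618, 0.0353, 0.1089]
eef_rot: [-0.21, 0.756, 0.549, 0.29]
wrist_force: [-1.9, -7.9, 2.0]
opening: 0.201
grasp_force: 4.1
```

```bash
python3 f.py
python3 - <<'E'
from h import *
camera('side'); print(get_obs()['wrist_force']@lane());camera('side'); print(get_obs()['wrist_force']@lane())
E
```

```text
[-8.3075 -0.6591 -0.5542] [170.3776  -1.8675  27.967 ] 20.05
[-8.4614  0.6169  0.1094]
[-7.9834  0.6497  0.2194]
```

>>> servo_tool(
  commands="0 0 0 0.25 0 0.45 0.2;0 0 0 0 0 0 0.2;0 0 0 0 0 0 0.2",
)

```text
time_s: 20.52
eef_pos: [0.6182, 0.0356, 0.1088]
eef_rot: [-0.21, 0.756, 0.549, 0.29]
wrist_force: [-2.7, -8.1, 2.9]
opening: 0.204
grasp_force: 4.5
```

```bash
python3 f.py
```

```text
[-9.0816  0.0886  0.1306] [170.7619  -1.9486  27.9609] 20.525
```

Stop pressed about 6 mm at 9 N. Drawing back slowly.

>>> servo_tool(
  commands="0 0 0 -0.2 0 -0.35 0.2;0 0 0 -0.2 0 -0.35 0.2;0 0 0 -0.2 0 -0.35 0.2;0 0 0 -0.2 0 -0.35 0.2;0 0 0 -0.2 0 -0.35 0.2",
)

```text
time_s: 21.15
eef_pos: [0.6173, 0.0346, 0.1092]
eef_rot: [-0.21, 0.755, 0.549, 0.29]
wrist_force: [-1.6, -5.8, 0.3]
opening: 0.196
grasp_force: 2.4
```

>>> servo_tool(
  commands="0 0 0 -0.2 0 -0.35 0.2;0 0 0 -0.2 0 -0.35 0.2;0 0 0 -0.2 0 -0.35 0.2;0 0 0 -0.2 0 -0.35 0.2;0 0 0 -0.2 0 -0.35 0.2",
)

```text
time_s: 21.78
eef_pos: [0.6165, 0.0333, 0.1097]
eef_rot: [-0.211, 0.755, 0.549, 0.29]
wrist_force: [-1.4, -2.5, -0.3]
opening: 0.199
grasp_force: 1.4
```

>>> servo_tool(
  commands="0 0 0 -0.2 0 -0.35 0.2;0 0 0 -0.2 0 -0.35 0.2;0 0 0 -0.2 0 -0.35 0.2;0 0 0 -0.2 0 -0.35 0.2;0 0 0 -0.2 0 -0.35 0.2",
)

```text
time_s: 22.4
eef_pos: [0.6159, 0.0316, 0.1104]
eef_rot: [-0.211, 0.755, 0.549, 0.29]
wrist_force: [0.4, -0.2, -0.8]
opening: 0.205
grasp_force: 0.1
```

>>> servo_tool(
  commands="0 0 0 -0.2 0 -0.35 0.2;0 0 0 -0.2 0 -0.35 0.2;0 0 0 -0.2 0 -0.35 0.2;0 0 0 -0.2 0 -0.35 0.2;0 0 0 -0.2 0 -0.35 0.2",
)

```text
time_s: 23.02
eef_pos: [0.6154, 0.0295, 0.1111]
eef_rot: [-0.211, 0.755, 0.549, 0.29]
wrist_force: [0.1, 0.3, 0.8]
opening: 0.2
grasp_force: 0.0
```

>>> servo_tool(
  commands="0 0 0 -0.5 0 -0.87 0.2;0 0 0 -0.5 0 -0.87 0.2;0 0 0 -1 0 -1.7 0.2;0 0 0 -1 0 -1.7 0.2;0 0 0 -1 0 -1.7 0.2",
)

```text
time_s: 23.65
eef_pos: [0.613, 0.0221, 0.1135]
eef_rot: [-0.211, 0.755, 0.549, 0.29]
wrist_force: [0.5, 0.6, -0.4]
opening: 0.199
grasp_force: 0.0
```

```bash
python3 f.py
```

```text
[ 0.7854 -0.269  -0.1905] [155.6576  -1.1678  27.9488] 23.65
```

>>> servo_tool(
  commands="0 0 0 -8 0 -14 0.2;0 0 0 -10 0 -20 0.2;0 0 0 -10 0 -25 0.2;0 0 0 -5 0 -35 0.2;0 0 0 0 0 -40 0.2",
)

```text
time_s: 24.28
eef_pos: [0.5768, -0.0884, 0.1918]
eef_rot: [-0.211, 0.756, 0.548, 0.29]
wrist_force: [-0.5, -0.3, -0.4]
opening: 0.199
grasp_force: 0.0
```

>>> servo_tool(
  commands="0 0 0 0 0 -30 0.2;0 0 0 0 0 -20 0.2;0 0 0 0 0 0 0.2;0 0 0 0 0 0 0.2",
)

```text
time_s: 24.78
eef_pos: [0.5671, -0.1175, 0.2273]
eef_rot: [-0.211, 0.755, 0.549, 0.29]
wrist_force: [-0.6, -0.9, -0.4]
opening: 0.199
grasp_force: 0.0
```

```bash
python3 f.py
python3 - <<'E'
from h import *
a=camera('side');b=camera('scene')
A=cv2.resize(a[180:280,175:265],None,fx=4.3,fy=4.3,interpolation=2);B=cv2.resize(b[195:305,220:350],(400,430),interpolation=2)
cv2.imwrite('pics/fin.png',np.hstack([A,B]))
E
```

```text
[-0.8787  0.2447 -0.6614] [-19.35    -0.6147  90.767 ] 24.775
```

View pics/fin.png

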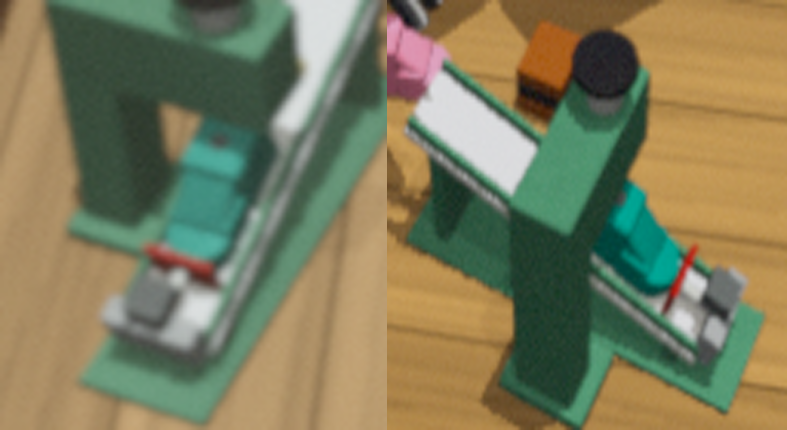

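The final view shows the last under the head, with its toe at the red stop (side crop 180,250; scene crop 670,285). The arm is clear.

```bash
python3 -c "
from bench import *
print(hand_in())"
```

```text
the job is handed in; nothing more can be done
None
```

The job is handed in: the teal last lies sole down under the press head, with its toe resting against the red stop, which I pressed back about 6 mm (judged from the push force of about 9 N and the arm's travel) before drawing back slowly; it took about 25 s and the arm touched nothing else I could see.

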